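# Check the stop, try the hood of a bench sharpener and hold it open for a disc change

## Task

Prepare the bench sharpening machine for a disc change: check its red stop mushroom first by pressing it right down so that it stays down, then turning it clockwise so that it springs up again. Then try the blue hood by its handle with the green release still untouched; if the hood is caught, lower it, slide the green release fully towards the hood and lift again. Lift the hood wide open (well past half a right angle) and finish while still holding it open by its handle with the gripper, since it falls shut by itself; leave the other things on the bench where they are.

Things in the scene. Friction and masses are not known exactly. Their poses are not given: they have to be found in the camera images.
- machine: bench sharpening machine, fixed grey box 260 (x) x 380 (y) x 90 mm high, deck 90 mm above the bench; spans x -130..130, y -200..180 mm about its origin on the bench. x: from its vented front to its back, y to its left, z up. Blue hood on the left; on the black strip at the right the red stop mushroom (x -75, y -135) and behind it the green release (x 30, y -127). Place and yaw vary
- stop (a joint): how far the red stop mushroom is pressed, in m: 0 up, 0.0075 fully down. A spring pushes it up (1.5 N at the top to 5 N at the bottom, plus 1 to 2 N for its catch); pressed fully down it is caught and stays down at about 0.006
- stop_turn (a joint): clockwise turn (seen from above) of the red mushroom's cap, in rad, 0 to 1.0, light return spring. While it is caught down, turning it clockwise past about 0.5 frees it, and it springs up by itself once nothing holds it down, and turns back
- stop_top (a point): centre of the top of the red mushroom cap, 138 mm above the bench while up; cap 38 mm in diameter, its straight side from 4 to 17 mm below this top; beneath it a 32 mm yellow collar reaching 14 mm above the deck
- release (a joint): how far the green release has been slid, in m: 0 home (away from the hood), 0.018 at its stop. It slides along the machine's +y axis (to the left, towards the hood), needs about 2 to 5 N and stays where it is left. At its stop it has pushed the hidden hook off the hood, which stays off; short of about 0.016 it may not have
- release_top (a point): centre of the top of the green release tab, which is 18 mm (machine x) x 12 mm (machine y), from 2 to 36 mm above the deck (top 126 mm above the bench)
- gauge: small brass setting block 30x30x14 mm standing on the rear of the machine's black deck; origin: centre of its underside. Bystander: leave alone.
- offcut: loose wood offcut 35x120x20 mm lying on the bench just in front of the machine; origin: centre of its underside. Bystander: leave alone.
- glue: yellow glue bottle, 60 mm diameter, 160 mm tall, standing left of the machine; origin: centre of its underside. Bystander: leave alone.
- hammer: hammer lying on the bench at the left. Bystander: leave alone.
- screwdriver: screwdriver lying on the bench right beside the machine. Bystander: leave alone.
- brush: bench brush lying on the right. Bystander: leave alone.
- screwjar: screw jar, 64 mm diameter, 80 mm tall, on the bench before the machine's right front corner; origin: centre of its underside. Bystander: leave alone.
- hood: the blue hood with its handle. Its origin is the middle of the hinge line, along the hood's far lower edge, parallel to the machine's y axis, 92 mm above the bench; its frame turns with it. A hollow box 160 (x) x 210 (y) x 56 mm, 0.5 kg, that covers machine x -50..110, y -50..160 mm while shut; its top is then 148 mm above the bench
- hood_angle (a joint): opening angle of the blue hood, rad: 0 shut, stop at 1.1; its front rises. About 0.5 kg, it falls shut by itself from any angle; 2 to 4 N at the handle lifts it. Out of sight inside, a hook may or may not have caught it (differs from start to start): a free hood swings up at once, a caught one gives about 0.045 rad (9 mm at the handle), then stops hard
- hood_handle (a point): the hood's steel handle: round bar 12 mm thick, 120 mm long, parallel to the machine's y axis, 45 mm in front of the hood's front face, joined to it by a post at each end. This point: the middle of the bar; from the hinge line it lies 205 mm to the front and 45 mm up while shut (137 mm above the bench). It moves with the hood and can turn within a pinch as the hood swings

How it is judged:
On the way, in this order (a step that is already met when the one before it is completed fails the run):
1. the red mushroom is pressed down (value of joint stop above 0.004 m), for 0.2 s.
2. the mushroom, still down, is turned clockwise (value of joint stop_turn above 0.25 rad and value of joint stop above 0.003 m), for 0.02 s.
3. the mushroom has sprung up again (value of joint stop below 0.0015 m), for 0.2 s.
4. the hood is tried: raised a little, the release still untouched (value of joint hood_angle above 0.012 rad and value of joint release below 0.004 m), for 0.05 s.
5. the hood is wide open (value of joint hood_angle above 0.8 rad), for 0.3 s.
At the end, for the whole second after the job is handed in: the hood stands open by more than 0.8 rad and still (under 0.1 rad/s), the fingers still bear on its handle (over 0.5 N; nothing else can carry it, it falls shut by itself), and the stop mushroom is up (pressed less than 1.5 mm) (value of joint hood_angle above 0.8 rad and velocity of joint hood_angle between -0.1 and 0.1 rad/s and contact force between the fingers and hood above 0.5 N and value of joint stop below 0.0015 m); the arm keeps its last pose, push and grip.
It fails at once if a bystander is disturbed (moved more than 30 mm) (distance of any of gauge, offcut, glue, hammer, screwdriver, brush, screwjar from where it was at the start of the episode above 0.03 m).
It also fails if it takes over 72 s, if anything falls off the work surface, if the arm or the gripper's body presses on something with over 40 N, if the wrist force passes 120 N, or if a joint passes its speed limit or range.

## Robot

A 7-joint arm with a two-finger parallel gripper is mounted at the origin on the work surface. World frame = base frame: x ahead of the robot, y to its left, z up, the work surface at z = 0. Lengths are in m, angles in rad, forces in N, time in s.
With the tool pointing down it reaches from about 0.4 to 0.85 m from the base axis. Payload 10.4 kg.
Tool frame: the origin (TCP) lies at the very end of the fingers, on their centre line; the grasp point (between the pads) lies 19 mm behind it; z points along the fingers, y is the direction in which the jaws open and shut (so a half turn about z gives the same grasp; the last joint's range is limited). The gripper opens to 85 mm and grips with 20 to 120 N. Pads are 22 mm wide; open, the fingers measure 114 mm over their backs; the gripper's body (76 mm by 85 mm) begins 54 mm behind the grasp point. The pads swing forward as they close: fully open they stand 13 mm farther back than shut.
Start: joints at [1.175, 0.332, -0.065, 1.46, 0.022, 1.35, -0.088], TCP at [0.228, -0.582, 0.231] pointing down, gripper open.
Joint ranges: [-2.6, 2.6], [-0.5, 2.12], [-1.47, 1.34], [0.16, 2.42], [-1.27, 4.41], [0.06, 2.06], [-2.6, 2.6]. Speed limits (rad/s): [2.22, 2.22, 2.79, 2.79, 3.14, 3.14, 3.14].

## Interface

Orientations are given as a unit quaternion [x, y, z, w].
In Python, from workcell import get_obs, camera, camera_info, hand_in gives the robot as it stands.
- The arm moves only by the tool move_arm, never from a script. Its argument "moves" is a list of rows, each a list of 3 entries, a list of its own where there are three numbers: the shift along the tool's x, y, z in units of 25 mm (1.0 is 25 mm), then the turn, a rotation vector about the tool's x, y, z in degrees, then the opening, from 0 (shut) to 1 (fully open). A call has 1 to 5 rows; each row shifts and turns the commanded pose from where the row before left it, along the tool's axes as they then stand; what a row does not reach is not made up. A row lasts 1/8 s, in which the tool goes at most 62.5 mm and 10.7 degrees, less where a joint would pass 70% of its speed; a pose out of reach is approached as far as the arm can. A call is refused whole if a number of a shift passes 1 or a number of a turn 10.7, either way. A call with a gripper value outside its range is refused whole. The fingers move at their own pace and stop on an object; "squeeze" is the grip in N (left out, the last holds). Time passes only in rows, so rows that do not move let the fingers close. It gives the time, the measured TCP pose, the force and the opening at its end, in the units of the state.
- get_obs(): the state, without advancing time (a new reading comes with each control period).
- camera(name): name is "scene" or "top" or "wrist"; returns the picture (480x640x3 uint8, red, green, blue); there is no depth.
- camera_info(name): a dict with "fx", "fy", "cx", "cy" (pixels), "D" ([k1, k2, p1, p2, k3] as OpenCV has them; the pictures are not rectified), "origin" and "rotation" of the camera in the world. Camera axes: x right, y down, z forward; pixel columns grow to the right and rows downward; lengths in m; the calibration is good to about 2 mm. A picture is of the moment at which its call begins: read the wrist's pose just before it. camera_info takes no time and is no camera call; for the wrist camera it gives the pose at the moment of the call.
- hand_in(): hands the job in, once; it reports no verdict.
The state is a dict: "clock": time; "joint_pos": joint angles; "joint_velocities": joint speeds; "tau": joint torques, N m; "position": TCP position; "ee_rot": TCP orientation; "ft_force": force on the tool from outside, world axes, zero at the start; "torque": the same for the moment, N m; "grip_width": opening from 0.0 (shut) to 1.0 (fully open).
Only numpy, scipy, OpenCV 4.12 (cv2) and the standard library are available. Lean on these libraries where they do the work, as an engineer would, in place of code of your own. Each camera call takes 0.05 s, during which the arm holds its last target. There are 200 camera calls.

## Working session

There is one attempt and no reset: what is moved stays moved. The work goes in short steps, Python scripts to look and compute and a tool call to move; the robot and the scene stay as the last step left them, time stands still between calls to the robot, and variables do not carry over. Pictures are saved under pics/ and viewed, about 8 in all and at most 12, crops included, and the job is handed in when it is done.

Besides the shell and the picture viewer there is one more tool, called after "Call:" by a JSON object that holds its "fn" and its "kwargs", one argument or row to a line. move_arm: Moves the arm, as the interface text tells. Its arguments: {"type":"object","properties":{"moves":{"type":"array","items":{"type":"array"}},"squeeze":{"type":"number"}},"required":["moves"]}

```bash
mkdir -p pics; ls; python3 - <<'E'
from workcell import *
import cv2,numpy as np
o=get_obs();print(o)
for n in("scene","top"):
    im=camera(n);cv2.imwrite(f"pics/{n}0.png",im[:,:,::-1]);print(n,camera_info(n))
print(camera_info("wrist"))
E
```

```text
pics
{'clock': 0.0, 'joint_pos': array([ 1.17541953,  0.33289717, -0.06469018,  1.46097822,  0.02158281,
        1.34991117, -0.08850817]), 'joint_velocities': array([ 0.00093022,  0.00056834, -0.00158543,  0.00072908, -0.00010009,
       -0.00017995,  0.00055762]), 'tau': array([-7.35843023e-04, -6.25440001e+01,  4.87450801e-02, -3.91593862e+01,
        1.59765274e-02,  1.02228834e-02,  6.42565783e-05]), 'position': array([ 0.22747555, -0.58170719,  0.2304825 ]), 'ee_rot': array([ 9.82679586e-01,  1.85311275e-01, -1.67026695e-04, -7.30741090e-04]), 'ft_force': array([-0.74551121,  0.07367025, -0.40706442]), 'torque': array([-0.01308997,  0.08246122,  0.00089289]), 'grip_width': 1.003263469497867}
scene {'fx': 592.3073225801169, 'fy': 592.3073225801169, 'cx': 315.6826840023803, 'cy': 238.50862957616337, 'D': array([-0.15103875,  0.        ,  0.        ,  0.        ,  0.        ]), 'origin': array([ 1.80067759, -0.0891517 ,  1.18584969]), 'rotation': array([ 0.67774727,  0.60080305, -0.2893699 , -0.30977314])}
top {'fx': 586.1490807779336, 'fy': 586.1490807779336, 'cx': 314.9603553822814, 'cy': 249.66826275490072, 'D': array([-0.14803979,  0.        ,  0.        ,  0.        ,  0.        ]), 'origin': array([0.36978605, 0.02956863, 1.37790483]), 'rotation': array([ 0.71188347, -0.6989087 ,  0.04839606, -0.04905492])}
{'fx': 358.76176811138373, 'fy': 358.76176811138373, 'cx': 320.29753620821754, 'cy': 243.07339576666757, 'D': array([-0.01576231,  0.        ,  0.        ,  0.        ,  0.        ]), 'origin': array([ 0.297981  , -0.55529968,  0.37378773]), 'rotation': array([ 0.81655585, -0.55750672, -0.08475199,  0.12344999])}
```

View pics/top0.png

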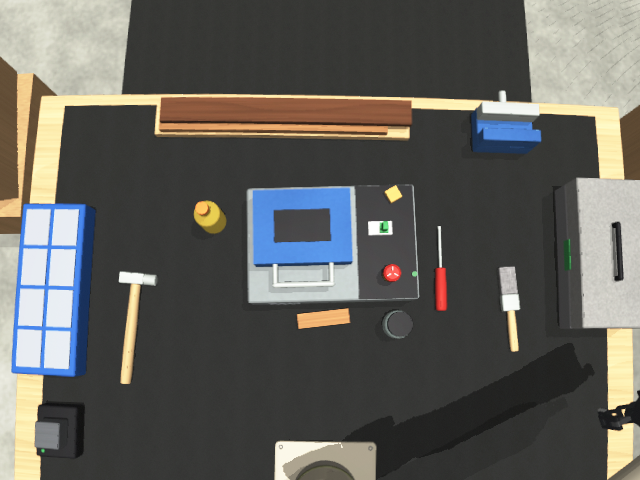

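View pics/scene0.png

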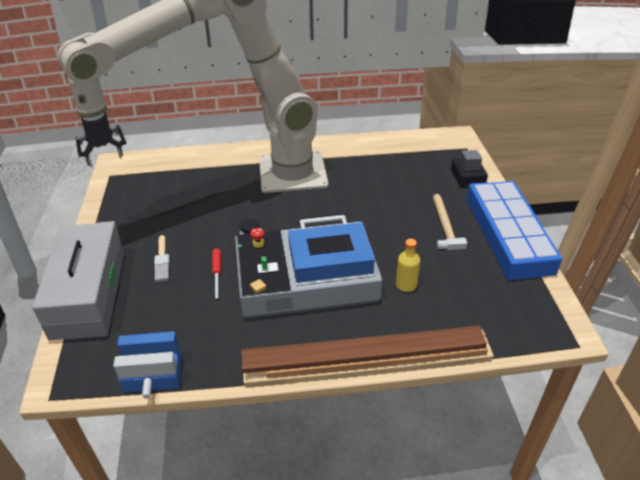

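The top view shows the red mushroom at (392,272), the green tab at (384,227), the handle bar from about (275,284) to (332,282), and the jar at (398,324). The machine's front faces the robot with only a slight yaw. Next I'll turn these pixels into positions.

```bash
cat > h.py <<'E'
import cv2,numpy as np
from scipy.spatial.transform import Rotation as R
from workcell import *
def ray(ci,uv):
    K=np.array([[ci['fx'],0,ci['cx']],[0,ci['fy'],ci['cy']],[0,0,1]])
    p=cv2.undistortPoints(np.array(uv,float).reshape(-1,1,2),K,ci['D']).reshape(-1,2)
    q=ci['rotation']; Rm=R.from_quat(q).as_matrix() if np.size(q)==4 else np.array(q)
    return np.array(ci['origin']),np.c_[p,np.ones(len(p))]@Rm.T
def plane(ci,uv,z):
    o,d=ray(ci,uv); return o+d*((z-o[2])/d[:,2])[:,None]
def tri(ca,ua,cb,ub):
    o1,d1=ray(ca,ua);o2,d2=ray(cb,ub);d1=d1[0];d2=d2[0]
    s=np.linalg.lstsq(np.c_[d1,-d2],o2-o1,rcond=None)[0]
    a=o1+s[0]*d1;b=o2+s[1]*d2
    return (a+b)/2,np.linalg.norm(a-b)
def blobs(im,lo,hi,amin=8):
    h=cv2.cvtColor(im,cv2.COLOR_RGB2HSV);m=cv2.inRange(h,np.array(lo),np.array(hi))
    n,l,s,c=cv2.connectedComponentsWithStats(m)
    return [(tuple(c[i].round(1)),s[i].tolist()) for i in range(1,n) if s[i][4]>=amin],l
E
python3 - <<'E'
from h import *
im={n:cv2.imread(f"pics/{n}0.png")[:,:,::-1].copy() for n in("top","scene")}
ci={n:camera_info(n) for n in im}
for n in im:
    for nm,lo,hi in(("red",(0,150,90),(6,255,255)),("green",(50,120,60),(80,255,255)),("blue",(103,140,90),(115,255,255))):
        b,l=blobs(im[n],lo,hi,15)
        print(n,nm,b)
# machine outline: top cam blue hood + corners
c=ci['top']
print("mush",plane(c,[392,272],.134)); print("rel",plane(c,[384,227],.124))
print("handle ends",plane(c,[[275,284.5],[332,282]],.137))
print("deck corners FL FR BL BR",plane(c,[[248,302],[418,298],[248,188],[413,185]],.09))
x=im['top'][255:310,240:425]
cv2.imwrite("pics/crop.png",cv2.resize(im['top'][175:345,235:435],None,fx=4,fy=3.5,interpolation=cv2.INTER_CUBIC)[:,:,::-1])
E
```

```text
top red [((np.float64(391.5), np.float64(272.6)), [383, 264, 18, 18, 213]), ((np.float64(440.8), np.float64(289.3)), [435, 268, 12, 43, 462])]
top green [((np.float64(383.7), np.float64(226.9)), [380, 221, 8, 12, 85]), ((np.float64(567.0), np.float64(254.5)), [564, 239, 7, 31, 173])]
top blue [((np.float64(507.3), np.float64(130.8)), [476, 118, 65, 24, 1158]), ((np.float64(516.6), np.float64(146.8)), [510, 146, 15, 3, 33]), ((np.float64(301.6), np.float64(226.9)), [253, 189, 99, 76, 5356]), ((np.float64(62.0), np.float64(291.3)), [12, 203, 83, 174, 4798])]
scene red [((np.float64(256.8), np.float64(233.8)), [250, 227, 14, 13, 108]), ((np.float64(216.0), np.float64(260.7)), [212, 249, 9, 26, 208])]
scene green [((np.float64(263.8), np.float64(262.1)), [261, 256, 6, 14, 60]), ((np.float64(111.3), np.float64(275.0)), [109, 265, 6, 20, 62])]
scene blue [((np.float64(508.7), np.float64(245.3)), [467, 182, 94, 98, 2200]), ((np.float64(529.2), np.float64(206.8)), [515, 185, 27, 42, 76]), ((np.float64(330.6), np.float64(253.8)), [290, 224, 84, 58, 3153]), ((np.float64(148.7), np.float64(343.3)), [118, 332, 62, 35, 1121]), ((np.float64(164.5), np.float64(381.7)), [150, 374, 28, 15, 325]), ((np.float64(131.4), np.float64(384.1)), [119, 378, 25, 14, 265])]
mush [[ 0.49728482 -0.13318734  0.134     ]]
rel [[ 0.59638772 -0.11697712  0.124     ]]
handle ends [[ 0.46583085  0.11574232  0.137     ]
 [ 0.47341539 -0.00511313  0.137     ]]
deck corners FL FR BL BR [[ 0.42972669  0.17743268  0.09      ]
 [ 0.44511692 -0.19678495  0.09      ]
 [ 0.68639308  0.18626517  0.09      ]
 [ 0.70059943 -0.1870566   0.09      ]]
```

View pics/crop.png

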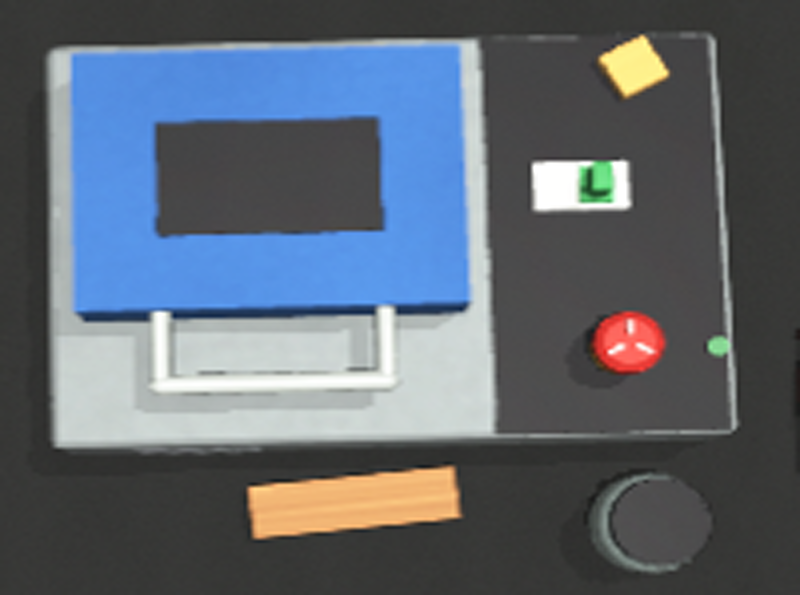

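The measurements agree with the given sizes. The machine origin is about (0.565, 0.005) with a yaw of about 0.042. That puts the mushroom at (0.497,-0.133), the handle at (0.469,0.056) and the release at (0.601,-0.120). I'll travel above the mushroom now.

Call:
{"fn": "move_arm", "kwargs": {
  "moves": [
    [[1,-0.75,0],[0,0,0],1],
    [[1,-0.75,0],[0,0,0],1],
    [[1,-0.75,0],[0,0,0],1],
    [[1,-0.75,0],[0,0,0],1],
    [[1,-0.75,0],[0,0,0],1]
  ]
}}

```text
clock: 0.72
position: [0.3103, -0.4481, 0.231]
ee_rot: [0.983, 0.185, -0.0, -0.0]
ft_force: [0.2, 0.6, -0.1]
grip_width: 0.996
```

Call:
{"fn": "move_arm", "kwargs": {
  "moves": [
    [[1,-0.75,0],[0,0,0],1],
    [[1,-0.75,0],[0,0,0],1],
    [[1,-0.75,0],[0,0,0],1],
    [[1,-0.75,0],[0,0,0],1],
    [[1,-0.75,0],[0,0,0],1]
  ]
}}

```text
clock: 1.35
position: [0.3925, -0.3154, 0.2311]
ee_rot: [0.983, 0.185, -0.0, -0.0]
ft_force: [-0.6, -0.3, 0.2]
grip_width: 0.999
```

Call:
{"fn": "move_arm", "kwargs": {
  "moves": [
    [[1,-0.75,0],[0,0,0],1],
    [[1,-0.75,0],[0,0,0],1],
    [[1,-0.75,0],[0,0,0],1],
    [[1,-0.75,0],[0,0,0],1],
    [[0.6,-0.75,0],[0,0,0],1]
  ]
}}

```text
clock: 1.98
position: [0.4656, -0.1858, 0.231]
ee_rot: [0.983, 0.186, -0.0, -0.0]
ft_force: [0.4, -1.1, -0.1]
grip_width: 0.996
```

Call:
{"fn": "move_arm", "kwargs": {
  "moves": [
    [[0,0,0],[0,0,-10],1],
    [[0,0,0],[0,0,-10],1],
    [[0,0,0],[0,0,-10],1],
    [[0,0,0],[0,0,-10],1],
    [[0,0,0],[0,0,-10],1]
  ]
}}

```text
clock: 2.6
position: [0.4649, -0.1871, 0.231]
ee_rot: [0.811, 0.586, -0.0, -0.0]
ft_force: [0.4, 0.5, 0.4]
grip_width: 1.0
```

```bash
cat >> h.py <<'E'
def go(t,w=None):
    o=get_obs();Rm=R.from_quat(o['ee_rot'])
    u=Rm.inv().apply(np.array(t)-o['position'])/.025
    x=Rm.apply([1,0,0]);yaw=np.degrees(np.arctan2(x[1],x[0]))
    print("pos",o['position'].round(4),"units",u.round(2),"yaw",yaw.round(1),"tilt",Rm.apply([0,0,1]).round(3),"t",round(o['clock'],2),"F",o['ft_force'].round(1),"g",round(o['grip_width'],3))
E
python3 - <<'E'
from h import *
ci=camera_info("wrist");im=camera("wrist");cv2.imwrite("pics/w1.png",im[:,:,::-1])
b,_=blobs(im,(0,150,90),(6,255,255),100);print(b)
for c,s in b: print(plane(ci,[c],.132))
b,_=blobs(im,(50,120,60),(80,255,255),60);print(b)
for c,s in b: print(plane(ci,[c],.11))
go([.4965,-.1332,.20])
E
```

```text
[((np.float64(337.3), np.float64(155.0)), [309, 126, 58, 59, 2436]), ((np.float64(348.7), np.float64(274.1)), [303, 250, 94, 49, 2212])]
[[ 0.49470289 -0.13360254  0.132     ]]
[[ 0.47719965 -0.21653333  0.132     ]]
[((np.float64(474.4), np.float64(83.4)), [449, 66, 53, 38, 1116]), ((np.float64(508.7), np.float64(476.0)), [499, 471, 20, 9, 128])]
[[ 0.59832142 -0.11902419  0.11      ]]
[[ 0.56296559 -0.47895733  0.11      ]]
pos [ 0.4649 -0.1871  0.231 ] units [2.44 0.54 1.24] yaw 72.2 tilt [-0.001  0.    -1.   ] t 2.65 F [-0.4 -0.4  0.9] g 0.998
```

View pics/w1.png

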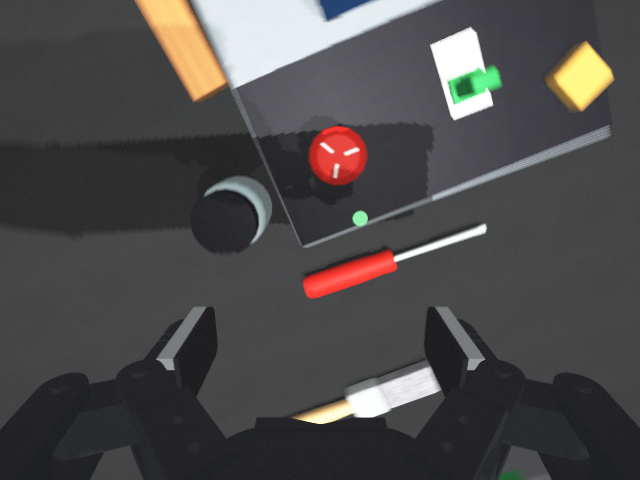

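The wrist view shows the mushroom at (338,155), which maps to (0.495,-0.1336). That agrees with the top view to 2 mm. I'll go above it and descend open.

Call:
{"fn": "move_arm", "kwargs": {
  "moves": [
    [[0.82,0.17,0.4],[0,0,0],1],
    [[0.82,0.17,0.4],[0,0,0],1],
    [[0.8,0.17,0.4],[0,0,0],1],
    [[0,0,0.8],[0,0,0],0.8],
    [[0,0,0.5],[0,0,0],0.8]
  ]
}}

```text
clock: 3.28
position: [0.4963, -0.1334, 0.1677]
ee_rot: [0.813, 0.582, -0.0, -0.0]
ft_force: [0.6, 0.2, 0.8]
grip_width: 0.797
```

```bash
python3 - <<'E'
from h import *
go([.496,-.1333,.107])
ci=camera_info("wrist");im=camera("wrist");cv2.imwrite("pics/w2.png",im[:,:,::-1])
b,_=blobs(im,(0,150,90),(6,255,255),400);print(b)
for c,s in b: print(plane(ci,[c],.134))
E
```

```text
pos [ 0.4963 -0.1334  0.1677] units [-0.   -0.01  2.43] yaw 71.2 tilt [-0.001  0.    -1.   ] t 3.27 F [0.6 0.2 0.8] g 0.797
[((np.float64(318.9), np.float64(276.4)), [284, 242, 71, 71, 3605]), ((np.float64(338.6), np.float64(357.4)), [288, 331, 105, 53, 2839])]
[[ 0.49622561 -0.13196424  0.134     ]]
[[ 0.49073772 -0.18308055  0.134     ]]
```

Centred to within 1.5 mm. Now I'll descend and grip.

Call:
{"fn": "move_arm", "kwargs": {
  "moves": [
    [[0,0,0.8],[0,0,0],0.8],
    [[0,0,0.8],[0,0,0],0.8],
    [[0,0,0.8],[0,0,0],0.8],
    [[0,0,0],[0,0,0],0.3],
    [[0,0,0],[0,0,0],0.2]
  ],
  "squeeze": 50
}}

```text
clock: 3.95
position: [0.4961, -0.1335, 0.1094]
ee_rot: [0.813, 0.583, -0.001, -0.001]
ft_force: [-3.6, 2.2, 1.9]
grip_width: 0.422
```

Call:
{"fn": "move_arm", "kwargs": {
  "moves": [
    [[0,0,0],[0,0,0],0.2],
    [[0,0,0],[0,0,0],0.2],
    [[0,0,0],[0,0,0],0.2]
  ]
}}

```text
clock: 4.32
position: [0.4962, -0.1335, 0.1096]
ee_rot: [0.812, 0.583, -0.0, -0.0]
ft_force: [-5.5, 1.2, 0.5]
grip_width: 0.422
```

Gripped at about 36 mm, which fits the cap. Press down.

Call:
{"fn": "move_arm", "kwargs": {
  "moves": [
    [[0,0,0.2],[0,0,0],0.2],
    [[0,0,0.15],[0,0,0],0.2],
    [[0,0,0.05],[0,0,0],0.2],
    [[0,0,0],[0,0,0],0.2],
    [[0,0,0],[0,0,0],0.2]
  ]
}}

```text
clock: 4.95
position: [0.4965, -0.1335, 0.1021]
ee_rot: [0.812, 0.583, -0.001, 0.0]
ft_force: [-16.4, 4.2, 29.8]
grip_width: 0.425
```

It moved 7.5 mm and met a hard stop at 30 N, so it's fully down. Turn clockwise (+z of the tool), easing off a touch.

Call:
{"fn": "move_arm", "kwargs": {
  "moves": [
    [[0,0,-0.05],[0,0,10],0.2],
    [[0,0,0],[0,0,10],0.2],
    [[0,0,0],[0,0,10],0.2],
    [[0,0,0],[0,0,10],0.2],
    [[0,0,0],[0,0,6],0.2]
  ]
}}

```text
clock: 5.58
position: [0.4965, -0.1338, 0.1025]
ee_rot: [0.976, 0.217, -0.0, 0.001]
ft_force: [-12.7, 2.4, 16.9]
grip_width: 0.421
```

Call:
{"fn": "move_arm", "kwargs": {
  "moves": [
    [[0,0,0],[0,0,0],0.2],
    [[0,0,0],[0,0,0],0.8],
    [[0,0,0],[0,0,0],0.8],
    [[0,0,0],[0,0,0],0.8],
    [[0,0,0],[0,0,0],0.8]
  ]
}}

```text
clock: 6.2
position: [0.4968, -0.1336, 0.1001]
ee_rot: [0.976, 0.219, 0.0, 0.0]
ft_force: [-0.3, 0.5, -0.2]
grip_width: 0.799
```

Call:
{"fn": "move_arm", "kwargs": {
  "moves": [
    [[0,0,-0.8],[0,0,0],0.8],
    [[0,0,-0.8],[0,0,0],0.8],
    [[0,0,-0.8],[0,0,0],0.8],
    [[0,0,-0.8],[0,0,0],0.8],
    [[0,0,0],[0,0,0],0.8]
  ]
}}

```text
clock: 6.82
position: [0.4976, -0.1336, 0.1812]
ee_rot: [0.976, 0.219, 0.001, 0.001]
ft_force: [0.3, -0.3, 0.1]
grip_width: 0.805
```

```bash
python3 - <<'E'
from h import *
go([.4692,.0555,.20])
ci=camera_info("wrist");im=camera("wrist");cv2.imwrite("pics/w3.png",im[:,:,::-1])
b,_=blobs(im,(0,150,90),(6,255,255),400);print(b)
for c,s in b: print(plane(ci,[c],.134))
s=camera("scene")
print(blobs(s,(0,150,90),(6,255,255),15)[0])
E
```

```text
pos [ 0.4976 -0.1336  0.1812] units [ 2.22 -7.32 -0.76] yaw 25.4 tilt [ 0.002 -0.001 -1.   ] t 6.83 F [ 0.3 -0.3  0.1] g 0.805
[((np.float64(318.0), np.float64(270.6)), [286, 238, 65, 67, 3189]), ((np.float64(443.0), np.float64(283.4)), [418, 253, 51, 63, 1610])]
[[ 0.49729509 -0.13342697  0.134     ]]
[[ 0.52093684 -0.20209481  0.134     ]]
[((np.float64(257.0), np.float64(234.0)), [251, 228, 13, 12, 104]), ((np.float64(216.0), np.float64(260.6)), [212, 249, 9, 26, 204])]
```

View pics/w3.png

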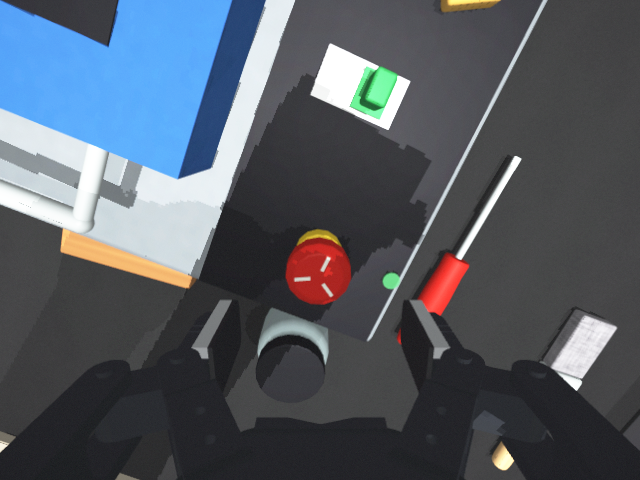

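The mushroom is up: the scene blob is back at its original row and the yellow collar shows. The cap's spokes have also turned back. Moving on to the handle.

Call:
{"fn": "move_arm", "kwargs": {
  "moves": [
    [[0.28,-0.91,0],[0,0,0],0.8],
    [[0.28,-0.91,0],[0,0,0],0.6],
    [[0.28,-0.91,0],[0,0,0],0.45],
    [[0.28,-0.91,0],[0,0,0],0.45],
    [[0.28,-0.91,0],[0,0,0],0.45]
  ]
}}

```text
clock: 7.55
position: [0.4789, -0.015, 0.1789]
ee_rot: [0.976, 0.22, -0.001, -0.0]
ft_force: [-0.1, -0.2, 0.2]
grip_width: 0.452
```

Call:
{"fn": "move_arm", "kwargs": {
  "moves": [
    [[0.28,-0.91,0],[0,0,0],0.45],
    [[0.28,-0.91,0],[0,0,0],0.45],
    [[0.28,-0.91,0],[0,0,0],0.45],
    [[0,0,0],[0,0,-10],0.45],
    [[0,0,0],[0,0,-10],0.45]
  ]
}}

```text
clock: 8.18
position: [0.4688, 0.0552, 0.1789]
ee_rot: [0.921, 0.389, -0.001, -0.0]
ft_force: [-0.0, -0.8, -0.1]
grip_width: 0.452
```

Call:
{"fn": "move_arm", "kwargs": {
  "moves": [
    [[0,0,0],[0,0,-10],0.45],
    [[0,0,0],[0,0,-10],0.45],
    [[0,0,0],[0,0,-10],0.45],
    [[0,0,0],[0,0,-10],0.45],
    [[0,0,0],[0,0,-7],0.45]
  ]
}}

```text
clock: 8.8
position: [0.4688, 0.0549, 0.1789]
ee_rot: [0.691, 0.723, -0.001, -0.001]
ft_force: [-0.1, -1.0, -0.7]
grip_width: 0.454
```

```bash
python3 - <<'E'
from h import *
go([.4690,.0555,.117])
im=camera("wrist");cv2.imwrite("pics/w4.png",im[:,:,::-1])
E
```

```text
pos [0.4688 0.0549 0.1789] units [0.02 0.01 2.48] yaw 92.6 tilt [-0.002  0.    -1.   ] t 8.8 F [-0.1 -1.  -0.7] g 0.454
```

View pics/w4.png

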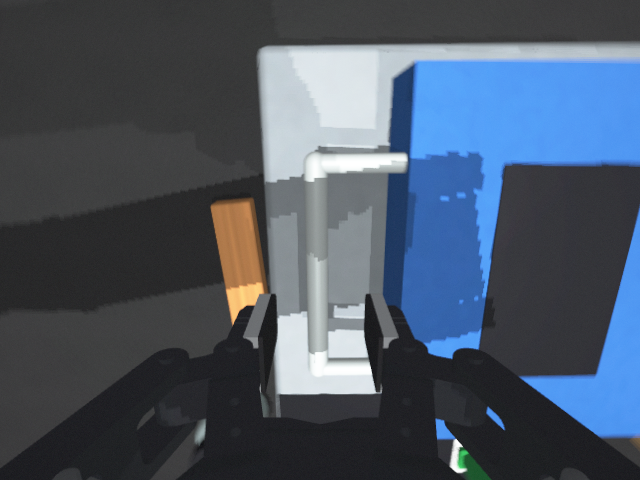

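The bar runs down col ~317, from row 163 to 368, between fingers at cols 275 and 367, so it's centred to about 1 mm. I'll descend, grip, then try the hood.

Call:
{"fn": "move_arm", "kwargs": {
  "moves": [
    [[0,0,0.9],[0,0,0],0.45],
    [[0,0,0.9],[0,0,0],0.45],
    [[0,0,0.7],[0,0,0],0.45],
    [[0,0,0],[0,0,0],0],
    [[0,0,0],[0,0,0],0]
  ],
  "squeeze": 40
}}

```text
clock: 9.48
position: [0.4669, 0.0549, 0.1171]
ee_rot: [0.692, 0.721, -0.002, -0.002]
ft_force: [-13.9, -0.1, 1.6]
grip_width: 0.125
```

Call:
{"fn": "move_arm", "kwargs": {
  "moves": [
    [[0,0,0],[0,0,0],0],
    [[0,0,0],[0,0,0],0]
  ]
}}

```text
clock: 9.72
position: [0.4668, 0.0549, 0.1171]
ee_rot: [0.692, 0.721, -0.002, -0.002]
ft_force: [-11.6, -0.4, 0.2]
grip_width: 0.123
```

Call:
{"fn": "move_arm", "kwargs": {
  "moves": [
    [[0,0,-0.15],[0,0,0],0],
    [[0,0,-0.15],[0,0,0],0],
    [[0,0,0],[0,0,0],0]
  ]
}}

```text
clock: 10.1
position: [0.4688, 0.055, 0.1253]
ee_rot: [0.692, 0.721, -0.001, -0.0]
ft_force: [-4.7, -0.7, -2.2]
grip_width: 0.121
```

Call:
{"fn": "move_arm", "kwargs": {
  "moves": [
    [[0,0.03,-0.2],[0,0,0],0],
    [[0,0.03,-0.15],[0,0,0],0],
    [[0,0,0],[0,0,0],0]
  ]
}}

```text
clock: 10.48
position: [0.4693, 0.0548, 0.1306]
ee_rot: [0.692, 0.722, -0.001, -0.002]
ft_force: [8.2, 2.4, -39.7]
grip_width: 0.119
```

The hood is caught: 40 N down after about 10 mm. Lower it, release the handle and rise.

Call:
{"fn": "move_arm", "kwargs": {
  "moves": [
    [[0,-0.06,0.35],[0,0,0],0],
    [[0,0,0.28],[0,0,0],0],
    [[0,0,0],[0,0,0],0.45],
    [[0,0,0],[0,0,0],0.45],
    [[0,0,0],[0,0,0],0.45]
  ]
}}

```text
clock: 11.1
position: [0.4701, 0.055, 0.1187]
ee_rot: [0.692, 0.721, 0.001, 0.001]
ft_force: [0.0, -0.8, 0.0]
grip_width: 0.45
```

Call:
{"fn": "move_arm", "kwargs": {
  "moves": [
    [[0,0,-0.9],[0,0,0],0.45],
    [[0,0,-0.9],[0,0,0],0.45],
    [[0,0,-0.9],[0,0,0],0.45],
    [[0,0,-0.6],[0,0,0],0.45]
  ]
}}

```text
clock: 11.6
position: [0.4699, 0.055, 0.2018]
ee_rot: [0.692, 0.721, 0.001, 0.001]
ft_force: [-0.2, 0.1, 0.1]
grip_width: 0.446
```

```bash
python3 - <<'E'
from h import *
go([.6004,-.120,.2])
E
```

```text
pos [0.4699 0.055  0.2018] units [-7.21  4.93  0.08] yaw 92.4 tilt [ 0.002 -0.    -1.   ] t 11.6 F [-0.2  0.1  0.1] g 0.446
```

Call:
{"fn": "move_arm", "kwargs": {
  "moves": [
    [[-0.9,0.62,0],[0,0,0],0.5],
    [[-0.9,0.62,0],[0,0,0],0.5],
    [[-0.9,0.62,0],[0,0,0],0.5],
    [[-0.9,0.62,0],[0,0,0],0.5],
    [[-0.9,0.62,0],[0,0,0],0.5]
  ]
}}

```text
clock: 12.22
position: [0.5521, -0.0568, 0.1992]
ee_rot: [0.693, 0.721, -0.001, -0.001]
ft_force: [-0.1, 0.3, 0.7]
grip_width: 0.499
```

Call:
{"fn": "move_arm", "kwargs": {
  "moves": [
    [[-0.9,0.62,0],[0,0,0],0.5],
    [[-0.9,0.62,0],[0,0,0],0.5],
    [[-0.9,0.6,0],[0,0,0],0.5],
    [[0,0,0],[0,0,10],0.5],
    [[0,0,0],[0,0,10],0.5]
  ]
}}

```text
clock: 12.85
position: [0.6002, -0.1221, 0.1987]
ee_rot: [0.81, 0.587, -0.001, -0.001]
ft_force: [0.1, 0.1, 1.3]
grip_width: 0.498
```

Call:
{"fn": "move_arm", "kwargs": {
  "moves": [
    [[0,0,0],[0,0,10],0.5],
    [[0,0,0],[0,0,10],0.5],
    [[0,0,0],[0,0,10],0.5],
    [[0,0,0],[0,0,10],0.5],
    [[0,0,0],[0,0,10],0.5]
  ]
}}

```text
clock: 13.48
position: [0.6001, -0.1218, 0.1989]
ee_rot: [0.982, 0.19, -0.001, 0.0]
ft_force: [-0.2, 0.3, -0.5]
grip_width: 0.5
```

Call:
{"fn": "move_arm", "kwargs": {
  "moves": [
    [[0,0,0],[0,0,10],0.5],
    [[0,0,0],[0,0,10],0.5],
    [[0,0,0],[0,0,0],0.5]
  ]
}}

```text
clock: 13.85
position: [0.6001, -0.1213, 0.1992]
ee_rot: [1.0, 0.02, -0.001, 0.0]
ft_force: [-0.5, 0.9, -0.5]
grip_width: 0.5
```

```bash
python3 - <<'E'
from h import *
go([.6004,-.120,.102])
ci=camera_info("wrist");im=camera("wrist");cv2.imwrite("pics/w5.png",im[:,:,::-1])
b,_=blobs(im,(50,120,60),(80,255,255),60);print(b)
for c,s in b: print(plane(ci,[c],.115))
E
```

```text
pos [ 0.6001 -0.1213  0.1992] units [ 0.02 -0.05  3.89] yaw 2.3 tilt [-0.002 -0.001 -1.   ] t 13.85 F [-0.5  0.9 -0.5] g 0.5
[((np.float64(318.1), np.float64(245.5)), [305, 226, 27, 43, 1057])]
[[ 0.60334454 -0.12080327  0.115     ]]
```

View pics/w5.png

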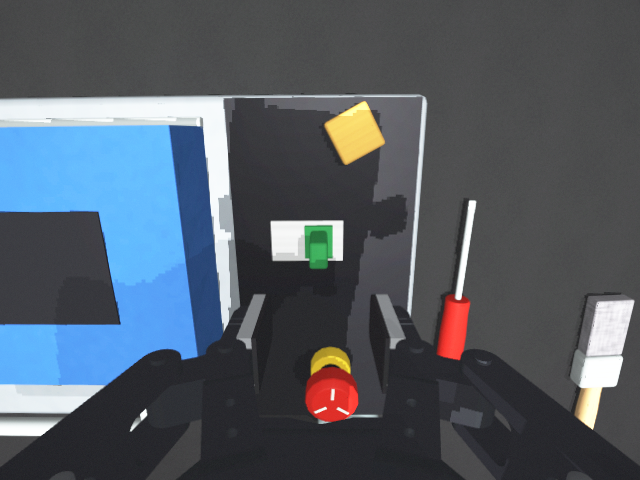

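The green tab is at (318,246), centred between the fingers. I'll descend, pinch it and slide it toward the hood.

Call:
{"fn": "move_arm", "kwargs": {
  "moves": [
    [[0,0,0.9],[0,0,0],0.5],
    [[0,0,0.9],[0,0,0],0.5],
    [[0,0,0.9],[0,0,0],0.5],
    [[0,0,0.9],[0,0,0],0.5],
    [[0,0,0.2],[0,0,0],0.5]
  ],
  "squeeze": 30
}}

```text
clock: 14.52
position: [0.5992, -0.1203, 0.1036]
ee_rot: [1.0, 0.022, -0.002, -0.0]
ft_force: [0.7, -0.3, 0.6]
grip_width: 0.498
```

Call:
{"fn": "move_arm", "kwargs": {
  "moves": [
    [[0,0,0],[0,0,0],0],
    [[0,0,0],[0,0,0],0],
    [[0,0,0],[0,0,0],0],
    [[0,0,0],[0,0,0],0]
  ]
}}

```text
clock: 15.02
position: [0.6008, -0.12, 0.1066]
ee_rot: [1.0, 0.021, 0.001, 0.0]
ft_force: [-1.0, -1.2, 5.6]
grip_width: 0.132
```

Call:
{"fn": "move_arm", "kwargs": {
  "moves": [
    [[0,-0.25,0],[0,0,0],0],
    [[0,-0.25,0],[0,0,0],0],
    [[0,-0.22,0],[0,0,0],0],
    [[0,-0.1,0],[0,0,0],0],
    [[0,0,0],[0,0,0],0]
  ]
}}

```text
clock: 15.65
position: [0.6, -0.1025, 0.1066]
ee_rot: [1.0, 0.019, 0.001, 0.002]
ft_force: [0.6, -10.0, 3.7]
grip_width: 0.132
```

Call:
{"fn": "move_arm", "kwargs": {
  "moves": [
    [[0,-0.1,0],[0,0,0],0],
    [[0,0,0],[0,0,0],0]
  ]
}}

```text
clock: 15.9
position: [0.5999, -0.1023, 0.1066]
ee_rot: [1.0, 0.019, 0.001, 0.003]
ft_force: [2.1, -15.3, 3.8]
grip_width: 0.13
```

It's at the hard stop after about 18 mm: the force rises with no further motion. Let go, rise and return to the handle.

Call:
{"fn": "move_arm", "kwargs": {
  "moves": [
    [[0,0.12,0],[0,0,0],0.45],
    [[0,0,0],[0,0,0],0.45],
    [[0,0,-0.9],[0,0,0],0.45],
    [[0,0,-0.9],[0,0,0],0.45],
    [[0,0,-0.9],[0,0,0],0.45]
  ]
}}

```text
clock: 16.52
position: [0.5992, -0.0988, 0.1735]
ee_rot: [1.0, 0.021, -0.0, -0.0]
ft_force: [0.1, -0.1, -0.1]
grip_width: 0.447
```

Call:
{"fn": "move_arm", "kwargs": {
  "moves": [
    [[0,0,-0.9],[0,0,0],0.45],
    [[0,0,0],[0,0,-10],0.45],
    [[0,0,0],[0,0,-10],0.45],
    [[0,0,0],[0,0,-10],0.45],
    [[0,0,0],[0,0,-10],0.45]
  ]
}}

```text
clock: 17.15
position: [0.5992, -0.0988, 0.1953]
ee_rot: [0.931, 0.365, -0.0, -0.0]
ft_force: [0.8, 0.6, -0.8]
grip_width: 0.45
```

Call:
{"fn": "move_arm", "kwargs": {
  "moves": [
    [[0,0,0],[0,0,-10],0.45],
    [[0,0,0],[0,0,-10],0.45],
    [[0,0,0],[0,0,-10],0.45],
    [[0,0,0],[0,0,-10],0.45],
    [[0,0,0],[0,0,-10],0.45]
  ]
}}

```text
clock: 17.77
position: [0.5992, -0.0988, 0.1953]
ee_rot: [0.69, 0.724, 0.0, -0.0]
ft_force: [-0.5, 1.1, -1.3]
grip_width: 0.451
```

```bash
python3 - <<'E'
from h import *
go([.4697,.0550,.2])
ci=camera_info("top");im=camera("top")
b,_=blobs(im,(50,120,60),(80,255,255),20);print(b)
E
```

```text
pos [ 0.5992 -0.0988  0.1953] units [ 6.39 -4.88 -0.18] yaw 92.8 tilt [-0.     0.001 -1.   ] t 17.77 F [-0.5  1.1 -1.3] g 0.451
[((np.float64(567.0), np.float64(254.5)), [564, 239, 7, 31, 174])]
```

Call:
{"fn": "move_arm", "kwargs": {
  "moves": [
    [[0.92,-0.7,0],[0,0,0],0.45],
    [[0.92,-0.7,0],[0,0,0],0.45],
    [[0.92,-0.7,0],[0,0,0],0.45],
    [[0.92,-0.7,0],[0,0,0],0.45],
    [[0.92,-0.7,0],[0,0,0],0.45]
  ]
}}

```text
clock: 18.45
position: [0.5063, 0.0129, 0.1955]
ee_rot: [0.693, 0.721, 0.0, -0.0]
ft_force: [1.1, 0.5, 0.7]
grip_width: 0.451
```

Call:
{"fn": "move_arm", "kwargs": {
  "moves": [
    [[0.92,-0.7,0],[0,0,0],0.45],
    [[0.92,-0.7,0],[0,0,0],0.45],
    [[0,0,0],[0,0,0],0.45]
  ]
}}

```text
clock: 18.82
position: [0.4693, 0.0581, 0.1957]
ee_rot: [0.692, 0.722, -0.0, 0.0]
ft_force: [-0.1, -1.0, 0.3]
grip_width: 0.449
```

```bash
python3 - <<'E'
from h import *
go([.4697,.0550,.117])
im=camera("top")
b,_=blobs(im,(50,120,60),(80,255,255),20);print(b)
print(plane(camera_info("top"),[b[0][0]],.115))
E
```

```text
pos [0.4693 0.0581 0.1957] units [-0.13  0.01  3.15] yaw 92.4 tilt [ 0. -0. -1.] t 18.82 F [-0.1 -1.   0.3] g 0.449
[((np.float64(376.1), np.float64(227.1)), [372, 221, 8, 12, 76]), ((np.float64(567.0), np.float64(254.5)), [564, 239, 7, 31, 173])]
[[ 0.59744881 -0.1006544   0.115     ]]
```

Call:
{"fn": "move_arm", "kwargs": {
  "moves": [
    [[-0.13,0.01,0.8],[0,0,0],0.45],
    [[0,0,0.8],[0,0,0],0.45],
    [[0,0,0.8],[0,0,0],0.45],
    [[0,0,0.72],[0,0,0],0.45],
    [[0,0,0],[0,0,0],0]
  ],
  "squeeze": 45
}}

```text
clock: 19.5
position: [0.4702, 0.0521, 0.1164]
ee_rot: [0.693, 0.721, -0.001, -0.001]
ft_force: [0.5, 0.1, 0.4]
grip_width: 0.251
```

Call:
{"fn": "move_arm", "kwargs": {
  "moves": [
    [[0,0,0],[0,0,0],0],
    [[0,0,0],[0,0,0],0],
    [[0,0,0],[0,0,0],0]
  ]
}}

```text
clock: 19.88
position: [0.467, 0.052, 0.1168]
ee_rot: [0.693, 0.721, -0.004, -0.003]
ft_force: [-18.6, -2.3, 5.4]
grip_width: 0.12
```

Call:
{"fn": "move_arm", "kwargs": {
  "moves": [
    [[0,0.11,-0.4],[0,0,0],0],
    [[0,0.11,-0.4],[0,0,0],0],
    [[0,0,0],[0,0,0],0]
  ]
}}

```text
clock: 20.25
position: [0.4723, 0.0523, 0.1371]
ee_rot: [0.693, 0.721, -0.004, -0.003]
ft_force: [-19.8, -1.1, 3.6]
grip_width: 0.121
```

The hood is free this time: 20 mm up with no resistance. Continue the arc, trimming the sideways load.

Call:
{"fn": "move_arm", "kwargs": {
  "moves": [
    [[0,0.22,-0.78],[0,0,0],0],
    [[0,0.34,-0.75],[0,0,0],0],
    [[0,0.43,-0.71],[0,0,0],0],
    [[0,0.52,-0.66],[0,0,0],0],
    [[0,0,0],[0,0,0],0]
  ]
}}

```text
clock: 20.88
position: [0.5133, 0.0542, 0.212]
ee_rot: [0.693, 0.721, -0.001, -0.001]
ft_force: [-14.1, -1.0, 6.9]
grip_width: 0.123
```

Call:
{"fn": "move_arm", "kwargs": {
  "moves": [
    [[0,0.55,-0.6],[0,0,0],0],
    [[0,0.62,-0.54],[0,0,0],0],
    [[0,0.69,-0.46],[0,0,0],0],
    [[0,0.73,-0.39],[0,0,0],0],
    [[0,0,0],[0,0,0],0]
  ]
}}

```text
clock: 21.5
position: [0.5797, 0.0572, 0.263]
ee_rot: [0.693, 0.721, 0.001, 0.001]
ft_force: [-8.0, -1.4, 14.6]
grip_width: 0.123
```

Call:
{"fn": "move_arm", "kwargs": {
  "moves": [
    [[0,0.5,-0.24],[0,0,0],0],
    [[0,0,0],[0,0,0],0],
    [[0,0,0],[0,0,0],0],
    [[0,0,0],[0,0,0],0],
    [[0,0,0],[0,0,0],0]
  ]
}}

```text
clock: 22.12
position: [0.5914, 0.0577, 0.268]
ee_rot: [0.693, 0.721, 0.001, 0.001]
ft_force: [-5.3, -0.9, 7.1]
grip_width: 0.119
```

```bash
python3 - <<'E'
from h import *
go([.592,.056,.267])
im=camera("scene");cv2.imwrite("pics/s6.png",im[:,:,::-1])
print(blobs(im,(0,150,90),(6,255,255),15)[0])
E
```

```text
pos [0.5914 0.0577 0.268 ] units [-0.07  0.02  0.04] yaw 92.3 tilt [ 0.002  0.    -1.   ] t 22.12 F [-5.3 -0.9  7.1] g 0.119
[((np.float64(256.7), np.float64(234.0)), [250, 227, 14, 13, 104]), ((np.float64(216.1), np.float64(260.6)), [212, 249, 9, 26, 206])]
```

View pics/s6.png

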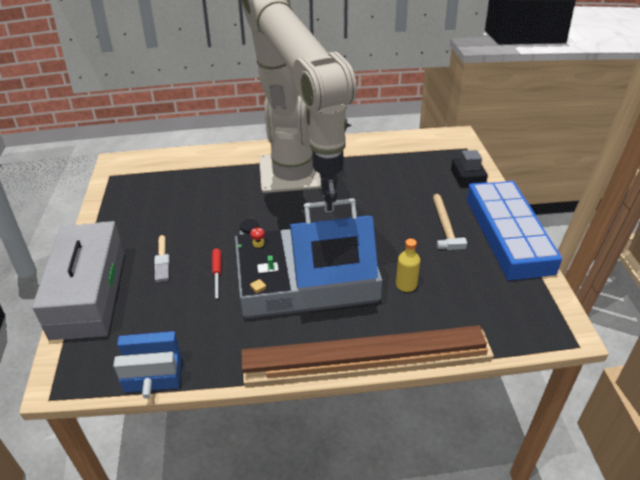

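The hood stands open with the bar in the fingers at about (331,205). The mushroom is up at row 234, and all bystanders are where they were. By the tool's path (dx 124 mm, dz 151 mm) the angle is about 0.97 rad.

```bash
python3 -c "
from workcell import *
print(hand_in())"
```

```text
the job is handed in; nothing more can be done
None
```

The job is handed in at 22 s of the 72 s allowed, with the hood held open by its handle. No verdict was reported back.

- **Mushroom:** I gripped it and pressed it 7.5 mm, to a hard stop at 30 N. I then turned it clockwise by about 46° and let go. The pictures show it back up with the cap turned back.
- **First try of the hood:** with the release untouched, the hood rose about 10 mm and then stopped hard at 40 N, so it was caught. I lowered it again.
- **Release:** I slid it about 17.5 mm by the arm's reading, and it stopped moving as the push rose to 15 N. The top camera gave only about 16.5 to 17 mm. The hood then lifted freely, so the hook was off.
- **Hood now:** it is open about 0.97 rad, judged from the tool's path, since the joint angle itself can't be read. The fingers hold the bar at about 10 mm opening with a 45 N grip, and the arm is still.
- **Bystanders:** the last scene picture shows none of them out of place by eye.

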